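# Fit the citrus reamer on the bar juicer and press it to run

## Task

Pull the drawer of the small wooden cabinet out to its stop, leave it open, and take out the metal citrus reamer. Set the reamer upright on the juicer's drive spindle, turned so that the slots underneath it slip over the four splines and it sits fully home on the shoulder, then push it down against the spindle's spring to work the switch. Finish while still holding the reamer and pressing it down, with the lime, the jigger and the salt shaker left where they stand.

Things in the scene. Friction and masses are not known exactly. Their poses are not given: they have to be found in the camera images.
- cabinet: fixed wooden cabinet on the left, one drawer: 170 deep (x), 180 wide (y), 90 high; origin: centre of its underside. The drawer opens along its -x, roughly to the robot's right. Drawer: front panel's outer face 85 in front of the origin when shut, 10 thick, top at z = 87; inside 150 wide, floor at z = 14, side walls up to z = 38
- drawer (a joint): how far the drawer is pulled out, m: 0 shut, 0.12 at its stop; friction about 1.5 N; it may start a few mm ajar
- drawer_handle (a point): middle of the drawer's handle: a level round steel bar, 10 thick, 100 long along y, 66 above the worktop, its centre line 40 in front of the drawer's face (35 free behind it), on two posts 42 either side of the middle. Axes as the cabinet's: the drawer opens along -x; the point moves with the drawer
- reamer: loose aluminium citrus reamer, about 90 g, upright in the drawer near the front: smooth round skirt 42 in diameter, 40 high, then a dome with four fins up to 64. Origin: centre of its underside, z up. Underside: socket 16 deep, a cross of two slots 7 wide, 36 long, along its x and y axes, in line with the four fins (every quarter turn is the same)
- juicer: fixed black juicer base on the right of the worktop, 119 in diameter, with a spout on its -x side; flat top at 70 with a thin rim to 76; origin at the centre of its underside; the upright drive spindle stands at its centre
- spindle_seat (a point): spindle axis at the upper face of its shoulder disc (44 in diameter, 86 above the worktop when free), z up. On it four splines: a cross of two bars 29 long, 5 wide, 14 high, round-topped, along this point's x and y. Stands at any turn and stays there (0.1 N m turns it). Reamer home: underside on the shoulder, origin at this point
- plunger (a joint): how far the spindle is pressed down against its spring, m: 0 free, 0.006 at the bottom stop; it takes 6 N to start and 12 N at the bottom; the switch works from 0.0025
- lime: loose lime, 53x46x48, origin at its underside; leave it alone
- jigger: loose steel jigger, 44 in diameter, 84 high, origin at its underside; leave it alone
- salt_shaker: loose salt shaker, 44 in diameter, 90 high, origin at its underside; leave it alone
Not all that is in view belongs to the job. Leave any yellow look-alike of the juicer alone.

How it is judged:
By the outcome, as a careful person would: the job done as asked, in the order asked, and still so for the second after the job is handed in, while the arm keeps its last pose, push and grip.
It also fails if it takes over 50 s, if anything falls off the work surface, if the arm or the gripper's body presses on something with over 40 N, if the wrist force passes 120 N, or if a joint passes its speed limit or range.

## Robot

A 6-joint arm with a two-finger parallel gripper is mounted at the origin on the work surface; the furniture and walls round the work are solid. World frame = base frame: x ahead of the robot, y to its left, z up, the work surface at z = 0. Lengths are in m, angles in rad, forces in N, time in s.
With the tool pointing down it reaches from about 0.25 to 0.8 m from the base axis. Payload 8.5 kg.
Tool frame: the origin (TCP) lies at the centre of the arm's flange, where the gripper is bolted on; the fingertips stand 173 mm ahead of it and the grasp point (between the pads) lies 155 mm ahead of it; z points along the fingers, y is the direction in which the jaws open and shut (so a half turn about z gives the same grasp; the last joint's range is limited). The gripper opens to 85 mm and grips with 20 to 120 N. Pads are 22 mm wide; open, the fingers measure 114 mm over their backs; the gripper's body (76 mm by 85 mm) begins 54 mm behind the grasp point. The pads swing forward as they close: fully open they stand 13 mm farther back than shut.
Start: joints at [-1.206, 0.238, -0.013, 1.319, 0, 1.571], TCP at [0.187, -0.49, 0.405] pointing down, gripper open.
Joint ranges: [-2.66, 2.66], [-1.03, 1.9], [-1.14, 1.46], [-1.82, 2.27], [-1.45, 1.34], [-3.14, 3.14]. Speed limits (rad/s): [2.22, 2.22, 2.79, 3.14, 3.14, 3.14].

## Interface

Orientations are given as a unit quaternion [x, y, z, w].
In Python, from rig import * gives the robot as it stands. The module is installed in compiled form; this text tells all that it offers. Calls block until the motion is done:
- move_to(position, orientation): joint-space move of the TCP to a pose.
- move_linear(position, feed=0.15, attitude=None): straight line of the TCP; attitude=None keeps the orientation; feed is the mean speed in m/s.
- move_joints(angles): joint-space move.
- set_gripper(opening, grasp_force=None): opening from 0.0 (shut) to 1.0 (fully open); grasp_force is the grip in N (None keeps the last); returns when the fingers have stopped.
- dwell(seconds).
- inverse_kinematics(position, orientation): joint angles nearest the present ones, or None.
- camera(name): name is "scene" or "top" or "wrist"; returns a dict with "color" (400x640x3 uint8, red, green, blue), "intrinsics" (3x3 intrinsics, pixels), "R" (3x3) and "t" (3): a world point X has camera coordinates R X + t. Camera axes: x right, y down, z forward; pixel columns grow to the right and rows downward; lengths in m; the calibration is good to about 2 mm. A picture is of the moment at which its call begins. There is no depth.
A pose or a line that the arm cannot do raises IKError and nothing moves.
- finish_job(): hands the job in, once; it reports no verdict.
Trained networks look in a picture, given as the dict that the camera call returned (one of the last four; its "shot" number tells which), for a name from the list of things; names that differ only in an ending like _2 or _b are one class to them, and where a whole thing is asked for, a point or a joint stands for the part that bears it (a point fixed in the world has none). Each returns a list of dicts, best first, with "score" (0 to 1); they miss things now and then, are a little off and sometimes report something else, mostly with a low value. They report only what shows in the picture. A call takes as long as a camera call. They do not tell look-alikes from the thing itself.
- outline_of(picture, thing): "pixels" (400x640 bool, what is visible of it) and "bbox" ([left, top, width, height] in pixels, round what is visible of it).
Readings, each from a call of its own:
- current_t(): time.
- current_joint_positions(): joint angles.
- current_dq(): joint speeds.
- current_effort(): joint torques, N m.
- current_ee_pos(): TCP position.
- current_eef_rot(): TCP orientation.
- current_contact_force(): force on the tool from outside, world axes, zero at the start.
- current_ft_torque(): the same for the moment, N m.
- current_gripper_width(): opening from 0.0 (shut) to 1.0 (fully open).
Only numpy, scipy, OpenCV 4.12 (cv2) and the standard library are available. Lean on these libraries where they do the work, as an engineer would, in place of code of your own. Each camera call takes 0.05 s, during which the arm holds its last target. There are 200 camera calls.

## Working session

There is one attempt and no reset: what is moved stays moved. The work goes in short steps, each a Python script; the robot and the scene stay as the last script left them, time stands still between calls to the robot, and variables do not carry over. Pictures are saved under pics/ and viewed, about 8 in all and at most 12, crops included, and the job is handed in when it is done.

```bash
mkdir -p pics; cat > h.py <<'E'
from rig import *
import numpy as np, cv2
from scipy.spatial.transform import Rotation as Ro
def save(c,n,box=None,s=1):
    im=c["color"]
    if box: l,t,w,h=box; im=im[t:t+h,l:l+w]
    if s!=1: im=cv2.resize(im,None,fx=s,fy=s,interpolation=cv2.INTER_CUBIC)
    cv2.imwrite("pics/%s.png"%n,im[:,:,::-1])
def proj(c,X):
    X=np.atleast_2d(X); p=(c["R"]@X.T).T+c["t"]; p=(c["intrinsics"]@p.T).T
    return p[:,:2]/p[:,2:]
def ray(c,uv,z):
    d=c["R"].T@np.linalg.solve(c["intrinsics"],[uv[0],uv[1],1]); o=-c["R"].T@c["t"]
    return o+d*(z-o[2])/d[2]
E
python3 - <<'E'
from h import *
s=camera("scene");t=camera("top");w=camera("wrist")
for n,c in zip("stw",(s,t,w)):
    print(n,"cam pos",np.round(-c["R"].T@c["t"],3),"axis",np.round(c["R"][2],2),c["intrinsics"][0,0])
    for o in ["cabinet","drawer","drawer_handle","reamer","juicer","lime","jigger","salt_shaker"]:
        r=outline_of(c,o); print(o,[(round(q["score"],2),q["bbox"]) for q in r][:3])
cv2.imwrite("pics/a.png",np.vstack([s["color"],t["color"]])[:,:,::-1][::1,::1][:800])
save(s,"s1");save(t,"t1")
print(current_t(),current_eef_rot())
E
```

```text
s cam pos [-0.215  0.676  0.981] axis [ 0.46 -0.54 -0.7 ] 396.5554409864509
cabinet [(0.73, [207.5, 216.6, 79.3, 73.7]), (0.59, [233.0, 217.4, 53.3, 36.3])]
drawer [(0.62, [234.5, 215.4, 51.3, 34.7])]
drawer_handle [(0.6, [233.2, 219.2, 51.9, 35.3])]
reamer []
juicer [(0.84, [405.6, 170.7, 23.1, 26.0]), (0.62, [359.1, 159.9, 1.5, 2.4]), (0.17, [230.0, 217.6, 55.9, 38.0])]
lime []
jigger [(0.66, [347.0, 130.1, 6.1, 18.2])]
salt_shaker [(0.56, [302.9, 157.2, 9.2, 25.4])]
t cam pos [0.32  0.003 1.232] axis [ 0.04 -0.   -1.  ] 435.5350906663659
cabinet [(0.98, [177.1, 137.3, 86.8, 76.7])]
drawer [(0.68, [238.7, 136.3, 26.2, 65.5]), (0.53, [420.9, 172.0, 50.2, 43.0])]
drawer_handle [(0.55, [238.6, 139.3, 28.7, 61.5]), (0.55, [360.2, 131.7, 12.3, 14.3])]
reamer []
juicer [(0.68, [421.1, 172.4, 49.2, 42.8]), (0.68, [398.9, 231.4, 48.3, 51.7])]
lime [(0.8, [352.5, 177.3, 17.9, 15.6])]
jigger [(0.68, [442.3, 132.8, 23.6, 20.2])]
salt_shaker [(0.48, [360.3, 132.8, 13.0, 11.5])]
w cam pos [ 0.261 -0.463  0.374] axis [-0.29 -0.11 -0.95] 281.3146475026874
cabinet []
drawer []
drawer_handle []
reamer []
juicer [(0.67, [64.2, 13.5, 148.2, 142.9]), (0.6, [220.5, 0.6, 70.1, 9.0])]
lime []
jigger []
salt_shaker []
1.35 [ 9.83413399e-01  1.81378283e-01 -2.92781331e-05 -6.45305041e-05]
```

View pics/t1.png

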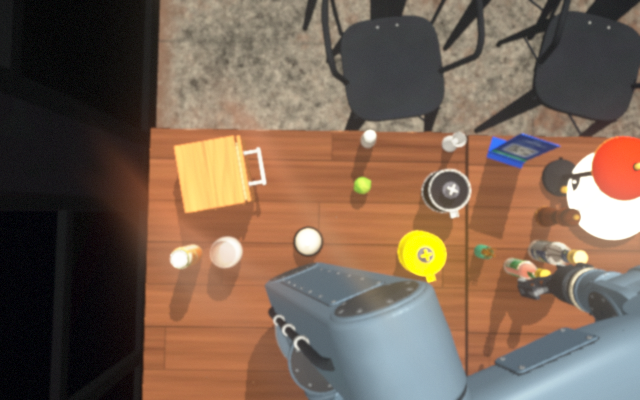

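View pics/s1.png

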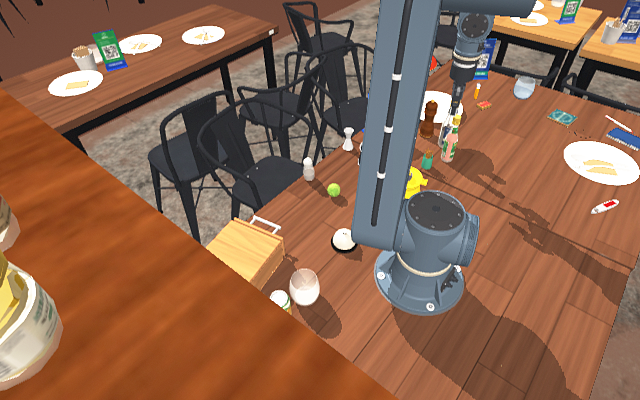

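The top view shows the cabinet at (212,174), its handle at (257,167), the black juicer at (446,191), the yellow look-alike at (422,254), the lime at (362,185), the salt shaker at (369,137) and the jigger at (454,142). The black base with the spindle fits the description of the juicer. I'll confirm it in a crop.

```bash
python3 - <<'E'
from h import *
t=camera("top")
a=cv2.resize(t["color"][125:225,165:285],(480,400),interpolation=cv2.INTER_CUBIC)
b=cv2.resize(t["color"][165:290,395:490],(304,400),interpolation=cv2.INTER_CUBIC)
cv2.imwrite("pics/c1.png",np.hstack([a,b])[:,:,::-1])
r=outline_of(t,"cabinet")[0]["pixels"].astype(np.uint8)
c=cv2.minAreaRect(cv2.findNonZero(r)); print(c,cv2.boxPoints(c))
m=outline_of(t,"juicer")
for q in m: print(q["score"],q["bbox"])
for n,uv,z in [("juicer",(446,190),.08),("handle0",(260,150),.066),("handle1",(265,184),.066),("lime",(362,185),.03),("salt",(369,139),.05),("jig",(450,144),.05),("cabc",(212,174),.09)]: print(n,ray(t,uv,z).round(3))
w=camera("wrist")
p=current_ee_pos();R=Ro.from_quat(current_eef_rot()).as_matrix()
print("cam in tool",R.T@(-w["R"].T@w["t"]-p),"\n",(w["R"]@R).round(3)); print(w["intrinsics"])
E
```

```text
((220.74325561523438, 172.95945739746094), (71.51356506347656, 85.65187072753906), 80.53767395019531) [[172.62163 144.72974]
 [257.10812 130.64865]
 [268.86487 201.18918]
 [184.37839 215.27026]]
0.95 [422.3, 171.7, 46.7, 45.2]
0.61 [400.7, 231.2, 44.2, 50.7]
juicer [ 0.383 -0.326  0.08 ]
handle0 [0.484 0.171 0.066]
handle1 [0.392 0.156 0.066]
lime [ 0.396 -0.108  0.03 ]
salt [ 0.521 -0.123  0.05 ]
jig [ 0.511 -0.345  0.05 ]
cabc [0.415 0.293 0.09 ]
cam in tool [0.0788646  0.00104912 0.03034501] 
 [[-0.001  1.    -0.001]
 [-0.951 -0.001 -0.309]
 [-0.309  0.001  0.951]]
[[281.3146475    0.         322.50697369]
 [  0.         281.3146475  198.17625207]
 [  0.           0.           1.        ]]
```

View pics/c1.png

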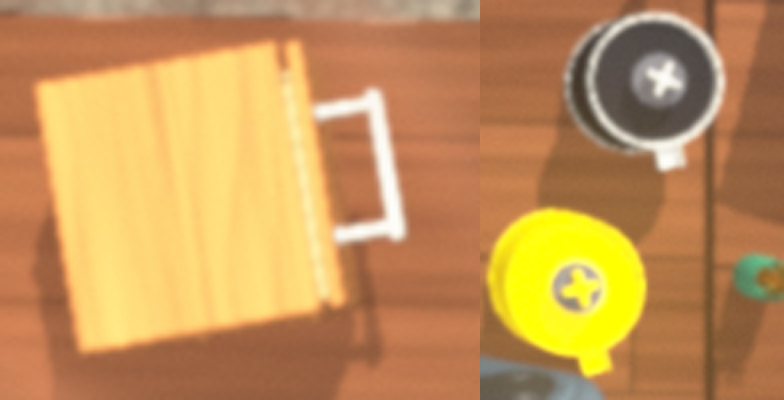

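The crop confirms the black juicer with the silver cross at (446,191), and the yellow one is the decoy. The cabinet's yaw is about 9° off the image axes, and the drawer is slightly ajar. Next I'll move above the handle for a closer look.

```bash
cat >> h.py <<'E'
def down(a): return [np.cos(a/2),np.sin(a/2),0,0]
E
python3 - <<'E'
from h import *
t=camera("top")
a0,a1=ray(t,(259,148.75),.066),ray(t,(264.75,183),.066)
c=(a0+a1)/2; d=a0-a1; yaw=np.arctan2(d[1],d[0]); print(c,yaw,np.linalg.norm(d))
move_to([c[0],c[1],.38],down(yaw))
set_gripper(0.4)
w=camera("wrist"); save(w,"w1")
u=np.array([np.cos(yaw),np.sin(yaw),0])
print(proj(w,[c,c+.05*u,c-.05*u]).round(1), current_t(), current_joint_positions(), current_gripper_width())
E
```

```text
[0.44087224 0.16546188 0.066     ] 0.18745894915604203 0.09366874868144388
[[321.3 186.4]
 [321.1 137.8]
 [321.4 230.2]] 5.9667 [ 3.59041186e-01  1.56075424e-01 -1.83337226e-01  1.23136953e+00
 -1.66648677e-05 -2.96999673e+00] 0.4033943880687331
```

View pics/w1.png

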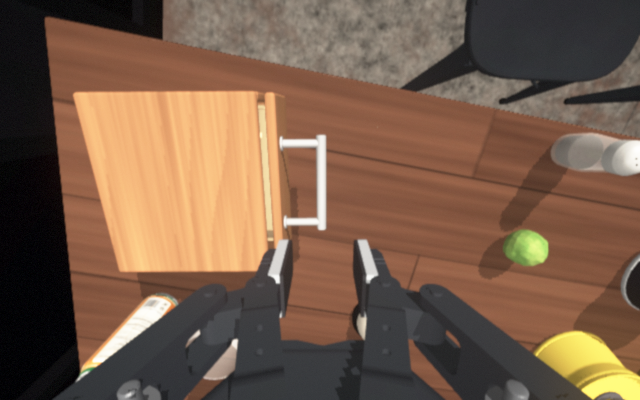

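The wrist view shows the bar from (321,135) to (322,230), which matches my projection. I'll grasp it and pull until it reaches the stop.

```bash
python3 - <<'E'
from h import *
yaw=.1875; c=np.array([.4409,.1655]); o=np.array([np.sin(yaw),-np.cos(yaw)])
move_linear([c[0],c[1],.217],feed=.12)
print("f",current_contact_force())
set_gripper(0.0,40); print(current_gripper_width(),current_contact_force())
for s in list([.10])+list(np.arange(.108,.13,.003)):
    p=c+s*o; move_linear([p[0],p[1],.217],feed=.08 if s<.105 else .03)
    f=current_contact_force(); print(round(s,3),(f[:2]@o).round(2),f.round(1))
    if f[:2]@o<-9: break
print(current_ee_pos(),current_t())
E
```

```text
f [0.72839406 0.12389744 0.17359358]
0.10137575357740802 [-0.93402847  0.66608493  6.00078088]Traceback (most recent call last):
  File "<stdin>", line 7, in <module>
rig.IKError: the arm cannot follow that straight line within its joint ranges
```

Joint 6 would run out of range along that line. I'll re-grip with a half turn.

```bash
python3 - <<'E'
from h import *
yaw=.1875; c=np.array([.4409,.1655]); o=np.array([np.sin(yaw),-np.cos(yaw)])
set_gripper(0.4); move_linear([c[0],c[1],.33],feed=.2)
move_to([c[0],c[1],.33],down(yaw+np.pi)); print(current_joint_positions().round(2))
move_linear([c[0],c[1],.217],feed=.15)
set_gripper(0.0,40); print(current_gripper_width(),current_contact_force())
for s in list([.10])+list(np.arange(.108,.13,.003)):
    p=c+s*o; move_linear([p[0],p[1],.217],feed=.08 if s<.105 else .03)
    f=current_contact_force(); print(round(s,3),(f[:2]@o).round(2),f.round(1))
    if f[:2]@o<-9: break
print(current_ee_pos(),current_t())
E
```

```text
[ 0.36  0.19 -0.28  1.11 -0.    0.17]
0.10018562081381081 [ 0.64648981 -0.85158878  1.81512757]
0.1 1.23 [ 5.9 -0.1  1.5]
0.108 1.3 [ 5.7 -0.2  1.2]
0.111 1.29 [ 5.6 -0.2  0.4]
0.114 -11.36 [ 3.1 12.2  1.5]
[0.46255524 0.05440883 0.21717041] 15.1083
```

```bash
python3 - <<'E'
from h import *
yaw=.1875; o=np.array([np.sin(yaw),-np.cos(yaw)]); h=np.array(current_ee_pos()[:2])
set_gripper(0.4); move_linear([h[0],h[1],.31],feed=.2)
p=h-.085*o
move_to([p[0],p[1],.33],down(yaw+np.pi/2)); set_gripper(1.0)
w=camera("wrist"); save(w,"w2"); np.save("w2.npy",w,allow_pickle=True)
for q in outline_of(w,"reamer"): 
    print(q["score"],q["bbox"])
    m=q["pixels"]; cc=np.argwhere(m).mean(0)[::-1]; print(cc,ray(w,cc,.05))
print(h,p,proj(w,[*p,.05]),current_t(),current_joint_positions().round(2))
E
```

```text
0.75 [290.1, 156.3, 48.7, 52.3]
[314.86042781 183.65668449] [0.43769424 0.14716999 0.05      ]
0.24 [220.6, 96.9, 209.5, 197.6]
[325.89072654 183.21595473] [0.44756598 0.14945572 0.05      ]
[0.46255524 0.05440883] [0.44671096 0.13791906] [[322.64375168 194.84523944]] 18.2917 [ 0.3   0.18 -0.29  1.1  -0.    1.68]
```

View pics/w2.png

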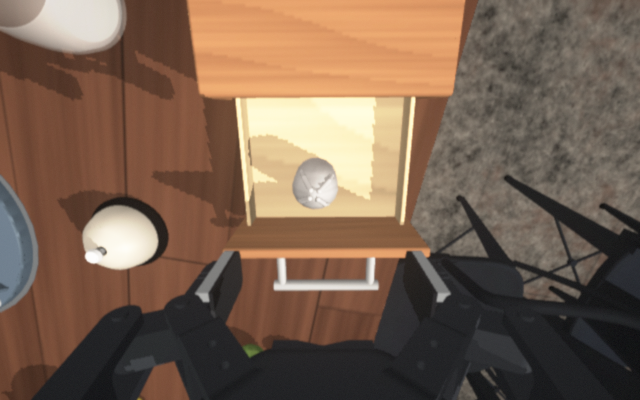

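The drawer is open and the reamer shows at (316,183) with its fins in a cross. I'll get closer, with the camera straight above it.

```bash
python3 - <<'E'
from h import *
yaw=.1875+np.pi/2; x=np.array([np.cos(yaw),np.sin(yaw)]); r=np.array([.4385,.146])
p=r-.079*x
move_linear([p[0],p[1],.285],feed=.2)
dwell(.2); w=camera("wrist"); 
q=outline_of(w,"reamer")[0]; print(q["score"],q["bbox"])
(cx,cy),rad=cv2.minEnclosingCircle(cv2.findNonZero(q["pixels"].astype(np.uint8)))
m=cv2.moments(q["pixels"].astype(np.uint8)); cc=(m["m10"]/m["m00"],m["m01"]/m["m00"])
print(cx,cy,rad,cc, ray(w,(cx,cy),.054),ray(w,cc,.05)); 
# rectified top view of plane z=.07
H=[]
C=ray(w,cc,.054)[:2]; s=.0001
src=[proj(w,[C[0]+i*.03,C[1]+j*.03,.054])[0] for i,j in((1,1),(1,-1),(-1,-1),(-1,1))]
dst=[(250+(-j)*250,250-i*250) for i,j in((1,1),(1,-1),(-1,-1),(-1,1))]
M=cv2.getPerspectiveTransform(np.float32(src),np.float32(dst))
im=cv2.warpPerspective(w["color"],M,(500,500),flags=cv2.INTER_CUBIC)
cv2.imwrite("pics/r1.png",im[:,:,::-1]); print(current_t())
E
```

```text
0.8 [293.3, 75.1, 60.6, 61.7]
320.3169250488281 106.69808959960938 31.811538696289062 (320.40378234903784, 106.61546118115461) [0.43761518 0.14557268 0.054     ] [0.43764177 0.14563203 0.05      ]
19.1583
```

View pics/r1.png

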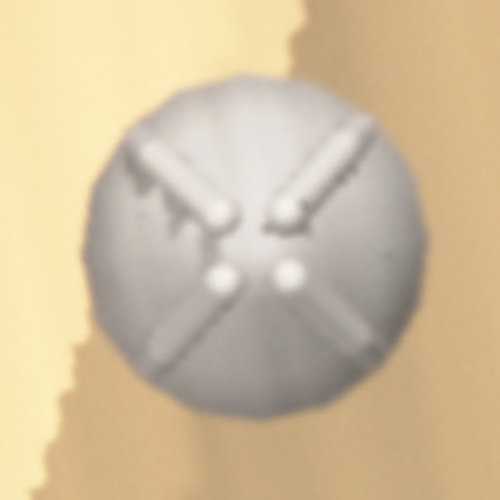

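The rectified view (up is +x, left is +y) shows fins along about -41.8° world yaw, with the circle centre at (257,246). I'll grasp, lift, and carry it so the camera looks straight down on the spindle.

```bash
cat >> h.py <<'E'
def rect(w,C,z,half=.03,n=500):
    k=((1,1),(1,-1),(-1,-1),(-1,1)); h=n/2
    src=[proj(w,[C[0]+i*half,C[1]+j*half,z])[0] for i,j in k]
    dst=[(h-j*h,h-i*h) for i,j in k]
    return cv2.warpPerspective(w["color"],cv2.getPerspectiveTransform(np.float32(src),np.float32(dst)),(n,n),flags=cv2.INTER_CUBIC)
E
python3 - <<'E'
from h import *
yaw=.1875+np.pi/2; x=np.array([np.cos(yaw),np.sin(yaw)])
set_gripper(.8)
move_linear([.4381,.1449,.285],feed=.25)
move_linear([.4381,.1449,.198],feed=.12); print(current_contact_force().round(1))
set_gripper(0,60); print(current_gripper_width(),current_contact_force().round(1))
move_linear([.4381,.1449,.33],feed=.15); print(current_contact_force().round(1))
S=np.array([.383,-.326]); p=S-.079*x
move_to([p[0],p[1],.33],down(yaw)); move_linear([p[0],p[1],.30],feed=.15); dwell(.2)
w=camera("wrist")
for q in outline_of(w,"juicer")[:2]:
    print(q["score"],q["bbox"])
print(proj(w,[*S,.1]),current_t())
e=np.array(current_ee_pos())
a=rect(w,S,.1,.04,400); b=cv2.resize(w["color"][140:340,220:420],(400,400),interpolation=cv2.INTER_CUBIC)
cv2.imwrite("pics/j1.png",np.hstack([a,b])[:,:,::-1]); cv2.imwrite("wj.png",w["color"]); print(w["R"].tolist(),w["t"].tolist())
E
```

```text
[-0.2  0.4 -0.4]
0.4763324782158821 [-1.8 -0.7  7.3]
[-0.2  0.8 -0.6]
0.87 [0.0, 0.0, 204.4, 77.7]
0.66 [217.6, 29.4, 189.0, 170.8]
[[321.79441467 104.17799133]] 24.8333
[[0.9826274509881711, 0.1855856492771547, 0.001122206249747503], [0.17605323229751926, -0.9340350297961556, 0.31077937916034754], [0.05872437281134448, -0.305182781126446, -0.9504814138855336]] [-0.3163673182702576, -0.4570486538500375, 0.13481678237526748]
```

View pics/j1.png

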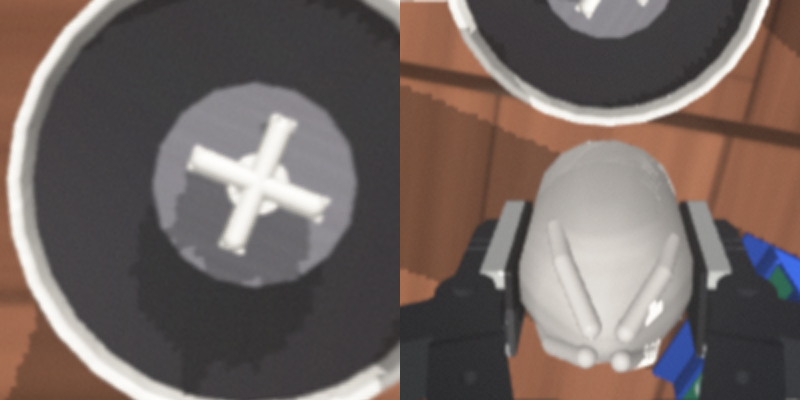

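Spindle cross centre in the rectified view is at about (259,183), which gives (.386,-.338), with splines at about -21.3°. The fins in hand agree with the yaw I measured in the drawer. The held reamer sits about 3 px sideways from its calibrated position, so I'll take a second look with the tool turned 110° to solve for the camera bias. I'll also overlay the in-hand fin prediction.

```bash
python3 - <<'E'
from h import *
rel=np.deg2rad(37.5); yaw=np.deg2rad(211.2); x=np.array([np.cos(yaw),np.sin(yaw)])
S=np.array([.3864,-.3379]); p=S-.079*x
move_to([p[0],p[1],.30],down(yaw)); dwell(.2)
w=camera("wrist"); e=np.array(current_ee_pos()); print(e,current_joint_positions().round(2),current_t())
q=outline_of(w,"reamer"); print(q[0]["score"],q[0]["bbox"],proj(w,[[*e[:2],e[2]-.184+.04]]))
a=rect(w,S,.1,.04,400)
b=cv2.resize(w["color"][180:340,240:400],(1600,1600),interpolation=cv2.INTER_CUBIC)
z0=e[2]-.155-.029
for k in range(4):
    t=yaw+rel+k*np.pi/2; u=np.array([np.cos(t),np.sin(t)])
    P=proj(w,[[*(e[:2]+r*u),z0+z] for r,z in((.0049,.063),(.018,.043))])
    P=((P-[240,180]+.5)*10-.5).round().astype(int)
    cv2.line(b,tuple(P[0].tolist()),tuple(P[1].tolist()),(255,0,0),3)
b=cv2.resize(b,(400,400),interpolation=cv2.INTER_AREA)
cv2.imwrite("pics/j2.png",np.hstack([a,b])[:,:,::-1]); cv2.imwrite("wj2.png",w["color"])
E
```

```text
[ 0.45388586 -0.29714189  0.29995731] [-0.58  0.32 -0.17  1.08  0.   -1.12] 26.6
0.87 [281.7, 212.1, 84.9, 114.3] [[325.08574073 284.4541556 ]]
```

View pics/j2.png

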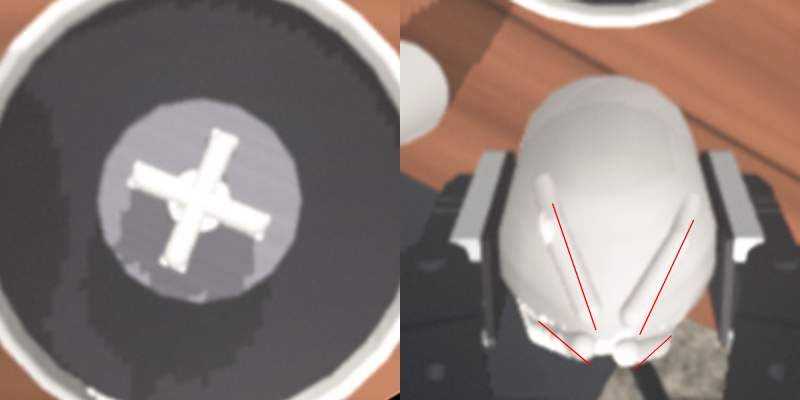

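Two views 110° apart give the same spindle position to within 0.2 mm, and splines at -21.6°. In the hand view the predicted fins are parallel to the real ones but shifted about 3 px sideways. That suggests a constant world offset in the calibration, so I'll solve for it numerically.

```bash
python3 - <<'E'
from h import *
w=camera("wrist"); e=np.array(current_ee_pos())
def T(yaw): return Ro.from_quat(down(yaw)).as_matrix()
yj=.1875+np.pi/2; xj=np.array([np.cos(yj),np.sin(yj)])
p1=np.array([*(np.array([.383,-.326])-.079*xj),.30])
R1=np.array([[0.9826274509881711,0.1855856492771547,0.001122206249747503],[0.17605323229751926,-0.9340350297961556,0.31077937916034754],[0.05872437281134448,-0.305182781126446,-0.9504814138855336]]);t1=np.array([-0.3163673182702576,-0.4570486538500375,0.13481678237526748])
w2=np.load("w2.npy",allow_pickle=True).item()
poses=[(T(.3647),T(.3647).T@(T(.3647)@np.array([.0788646,.00104912,.03034501])))]
off=[np.array([.0788646,.00104912,.03034501])]; Rs=[T(.3647)]
for R,t,p,y in [(R1,t1,p1,yj),(w["R"],w["t"],e,np.deg2rad(211.2)),(w2["R"],w2["t"],np.array([.44671096,.13791906,.33]),yj)]:
    Rs.append(T(y)); off.append(T(y).T@(-R.T@t-p)); print((R@T(y)).round(4).tolist())
off=np.array(off); print(off.round(5))
A=np.vstack([np.hstack([np.eye(3),R.T]) for R in Rs]); s,res,rk,_=np.linalg.lstsq(A,off.ravel(),rcond=None)
print("c0",s[:3],"d",s[3:],"resid",(A@s-off.ravel()).round(5),rk)
E
```

```text
[[-0.0008, 1.0, -0.0011], [-0.9505, -0.0011, -0.3108], [-0.3108, 0.0008, 0.9505]]
[[-0.0017, 1.0, 0.001], [-0.9512, -0.0013, -0.3086], [-0.3086, -0.0015, 0.9512]]
[[-0.0012, 1.0, -0.0004], [-0.9509, -0.0012, -0.3096], [-0.3096, 0.0, 0.9509]]
[[ 0.07886  0.00105  0.03035]
 [ 0.0779   0.00022  0.02946]
 [ 0.07969 -0.00093  0.03035]
 [ 0.07805 -0.00013  0.03031]]
c0 [7.91374467e-02 7.42269489e-05 1.50594992e-02] d [ 0.00012861 -0.00111421 -0.0150595 ] resid [-0.0e+00  1.1e-04 -2.3e-04  1.2e-04 -2.2e-04  6.6e-04 -9.0e-05 -1.0e-05
 -2.3e-04 -3.0e-05  1.2e-04 -2.0e-04] 5
```

The calibration offset is d ≈ (0.1,-1.1) mm in world axes, with 0.2 mm residuals. I'll correct both the spindle position and the in-hand offset, then descend while watching the force.

```bash
python3 - <<'E'
from h import *
yaw=np.deg2rad(211.0); x=np.array([np.cos(yaw),np.sin(yaw)])
P=np.array([.3863,-.3368])-.0011*x
move_linear([*P,.300],feed=.12,attitude=down(yaw)); f0=np.array(current_contact_force()); print(f0.round(1))
for z in [.288,.284,.282,.280,.278,.275,.272,.270]:
    move_linear([*P,z],feed=.03); f=np.array(current_contact_force())-f0
    print(z,f.round(1),np.array(current_ft_torque()).round(2))
    if f[2]>5: break
print(current_ee_pos(),current_t())
E
```

```text
[-0.2  0.5 -0.3]
0.288 [ 0.1  0.2 -0.7] [ 0.01 -0.04 -0.05]
0.284 [ 0.3 -0.7  0.5] [ 0.05  0.01 -0.  ]
0.282 [-0.1 -0.8 -0.5] [ 0.02 -0.    0.02]
0.28 [ 0.  -0.9 -0.2] [ 0.03 -0.   -0.03]
0.278 [ 0.4 -0.4 -0.4] [ 0.01 -0.03  0.02]
0.275 [-0.1 -0.3 -0.8] [-0.02 -0.02  0.05]
0.272 [ 0.7 -0.8 -1. ] [-0.02 -0.   -0.04]
0.27 [-0.1  0.2  5.6] [0.21 0.25 0.01]
[ 0.38732399 -0.33629643  0.27035799] 29.825
```

The reamer slid over the splines without resistance, and contact came at the shoulder height. Now I'll press.

```bash
python3 - <<'E'
from h import *
p=np.array(current_ee_pos())
for z in [.268,.2665,.2655]:
    move_linear([.38732,-.3363,z],feed=.02); print(z,np.array(current_contact_force()).round(1),np.array(current_ee_pos()).round(4),current_gripper_width())
dwell(.7); print(np.array(current_contact_force()).round(1),np.array(current_ee_pos()).round(4))
w=camera("wrist");t=camera("top");s=camera("scene")
a=cv2.resize(t["color"][110:230,165:485],(800,300),interpolation=cv2.INTER_CUBIC)
b=cv2.resize(w["color"],(480,300)); c=cv2.resize(s["color"][110:270,200:370],(319,300))
cv2.imwrite("pics/f.png",np.vstack([a,np.hstack([b,c,np.zeros((300,1,3),np.uint8)])])[:,:,::-1]); print(current_t())
E
```

```text
0.268 [-1.4  1.6  6.7] [ 0.3874 -0.3363  0.2685] 0.4699764120753198
0.2665 [-2.3  1.8  8.7] [ 0.3873 -0.3363  0.2672] 0.47472068746358576
0.2655 [-2.1  1.   8.8] [ 0.3873 -0.3363  0.2663] 0.46937514901503175
[-3.7  2.1  9. ] [ 0.3873 -0.3363  0.2663]
31.425
```

View pics/f.png

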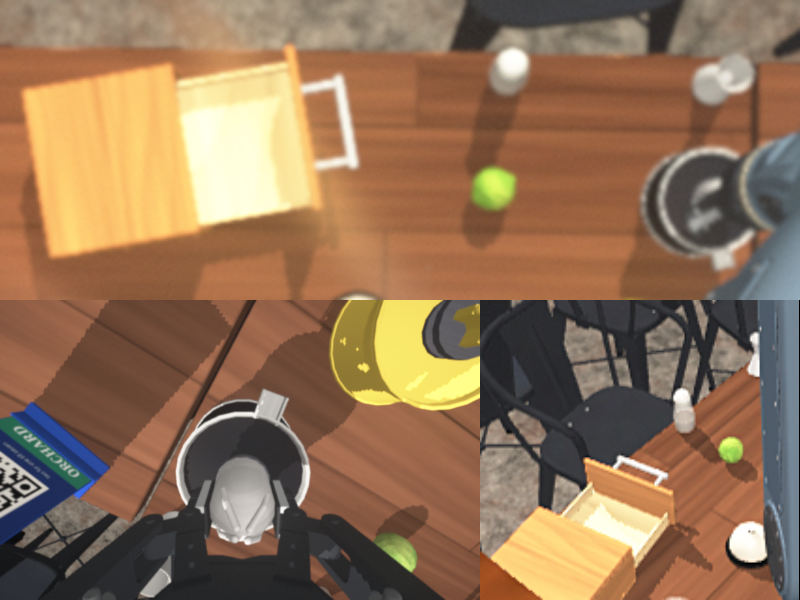

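The drawer is open and empty, and the lime, shaker and jigger are standing. The reamer is on the spindle, with net force ≈9.3 N, i.e. about 3.3 mm of plunger travel. I'll press slightly further for margin, with a firmer grip.

```bash
python3 - <<'E'
from h import *
set_gripper(0,80)
for z in [.264,.263]:
    move_linear([.38732,-.3363,z],feed=.02); dwell(.3); print(z,np.array(current_contact_force()).round(1),np.array(current_ee_pos()).round(4),current_gripper_width())
if 9.8<current_contact_force()[2]<20: finish_job(); print("done",current_t())
E
```

```text
0.264 [-2.6  2.7 11.8] [ 0.3873 -0.3363  0.265 ] 0.4676477950954969
0.263 [-4.5  5.  20.7] [ 0.3873 -0.3362  0.2649] 0.46866848900463465
```

```bash
python3 - <<'E'
from h import *
dwell(.3); print(np.array(current_contact_force()).round(1),np.array(current_ee_pos()).round(4),current_t()); finish_job()
E
```

```text
[-4.1  4.7 21.7] [ 0.3873 -0.3362  0.2649] 33.0417
the job is handed in; nothing more can be done
```

I handed the job in at about 33 s of the 50 s allowed. The drawer is open at its stop and the reamer is on the black juicer's spindle. The gripper still holds it at 80 N and presses it down.

- **Drawer:** I pulled it until the force rose sharply at the stop. The first pull was refused because the last joint would have run out of range, so I let go and gripped the handle again with a half turn.
- **Seating:** The reamer passed the full height of the splines with no resistance, and contact came within about 1 mm of the expected shoulder height. Before descending I corrected for a camera offset of about 1 mm that was the same everywhere.
- **Pressing:** The final downward push is steady at about 22 N, against 12 N at the spring's bottom. The tool stopped moving down at that point, so I take the plunger to be on its bottom stop, well past the 2.5 mm switch point. That is judged from force and position; nothing measured the switch itself.
- **Other things:** The last picture, taken before the final 1–2 mm of pressing, showed the drawer open and empty. The lime, jigger and salt shaker were still standing where they were, and I never went near the yellow look-alike.

No check failed. One reading looked off: in the last millimetre before I tightened the grip, the force barely rose. It then climbed normally to the stop.

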